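# Open the sprung glass case and take out the mouth block for study

### The job

The case's glazed lid has a push-to-open latch and a strong spring: press its free edge down until the latch clicks, then keep hold of it with your hand on top and let it up under control until it stands fully open - it must not fly up. Lift the one block with the raised round mouth straight up from between its interlocked neighbours, leaving those in their places, and set it down gently, upright, in the middle of the felt-lined tray. Leave the lid open and do not disturb the other glass on the bench.

Things in the scene. Friction and masses are not known exactly. Their poses are not given: they have to be found in the camera images.
- case: Wooden display case with black-framed clear lid, fixed, 280 (its x) x 210 (y) x 90 mm high; origin: centre of its underside. Lid hinge along x at its +y side, free edge and latch at its -y side. Inner floor 8 mm up; front wall 74 high. The blocks stand in a row along x, centred on y = +15, between rails 10 mm high, with about 55 mm of room each side in y; latch parts fill y -60 to -95.
- lid (a joint): Lid angle, rad: 0 shut and latched, 1.75 fully open (stop just past upright, held by the spring). The latch lets go at -0.02 (4 mm down at the free edge, 6 to 8 N); firm stop from -0.026. Then it stays released and the spring (3.5 N at the edge, 1 N at 1.2 rad) drives it up: unheld from shut it flies up at over 4 rad/s in half a second; let go past 1.1 rad it finishes by itself, harmlessly.
- lid_edge (a point): Where to press: on the top face of the lid's frame, half-way along the free edge and 13 mm in from it; moves with the lid. 199 mm from the hinge line and 5 mm above the lid's mid-plane; 91 mm above the bench when shut. Its y points to the hinge, z out of the top face. Lid 256 wide, 212 from hinge line to edge, 10 thick.
- lid_hinge (a point): Middle of the lid's hinge line, 86 mm above the bench, in the lid's mid-plane. Its axes turn with the lid: x along the hinge line, -y to the free edge, z out of the top face.
- mouth_block_mid (a point): Centre of the block to take, half-way up. Opal-white glass, 42 (x) x 48 (y) x 56 mm, 150 to 260 g, the only one with a raised round mouth (33 across, 13 high, on top). A 13 mm upright lobe on its +x face sits in the next block's socket, and its -x face has a like socket, full height, 1.7 mm play: it comes out only straight up, 60 mm or more. Axes as the case's. Grip across y.
- block_a_mid (a point): Centre, half-way up, of a plain flat-topped block (body as the mouth block's), first in the row, at its -x end. Blocks stand 44 mm apart.
- block_b_mid (a point): Centre, half-way up, of a plain block like the first, in one of the three middle places of the row.
- block_c_mid (a point): Centre, half-way up, of a plain block like the first, in one of the three middle places of the row.
- block_d_mid (a point): Centre, half-way up, of a plain block like the first, last in the row, at its +x end.
- tray_mid (a point): Middle of the felt floor of the handling tray, 8 mm above the bench. Tray 180 x 180 mm, rim 22 mm high and 6 thick, fixed, flat; z up.
- carafe: Clear glass carafe, 190 high, 100 across, standing loose; origin at the centre of its underside. Leave alone.
- vase: Green glass beaker vase, 170 high, 84 across; origin under its centre. Leave alone.
- goblet: Amber goblet, 135 high, 68 across; origin under its centre. Leave alone.
- bowl: White bowl, 55 high, 120 across; origin under its centre. Leave alone.
- jar: Green glass jar with white lid, 75 high, 52 across; origin under its centre. Leave alone.

How it is judged:
By the outcome, as a careful person would: the job done as asked, in the order asked, and still so for the second after the job is handed in, with the robot touching nothing.
It also fails if it takes over 72 s, if anything falls off the work surface, if the arm or the gripper's body presses on something with over 40 N, if the wrist force passes 120 N, or if a joint passes its speed limit or range.

### The arm

A 6-joint arm with a two-finger parallel gripper is mounted at the origin on the work surface. World frame = base frame: x ahead of the robot, y to its left, z up, the work surface at z = 0. Lengths are in m, angles in rad, forces in N, time in s.
With the tool pointing down it reaches from about 0.275 to 0.825 m from the base axis. Payload 4.9 kg.
Tool frame: the origin (TCP) lies midway between the tips of the shut fingers; the grasp point (between the pads) lies 19 mm behind it; z points along the fingers, y is the line along which they close (so a half turn about z gives the same grasp; the last joint's range is limited). The gripper opens to 85 mm and grips with 20 to 120 N. Pads are 22 mm wide; open, the fingers measure 114 mm over their backs; the gripper's body (76 mm by 85 mm) begins 54 mm behind the grasp point. The pads swing forward as they close: fully open they stand 13 mm farther back than shut.
Start: joints at [-1.376, 0.326, -0.193, 1.052, 0, 1.437], TCP at [0.178, -0.521, 0.231] pointing down, gripper open.
Joint ranges: [-2.65, 2.65], [-0.97, 1.79], [-1.3, 1.35], [-1.93, 2.1], [-1.47, 1.37], [-3.14, 3.14]. Speed limits (rad/s): [2.57, 2.57, 3.14, 3.14, 3.14, 3.14].

### API

Orientations are given as a unit quaternion [x, y, z, w].
In Python, from cell import r gives the robot as it stands.
- The arm moves only by the shell command python3 -m creep 'ROWS' [FORCE]. ROWS is text: rows parted by semicolons, each of 7 numbers parted by spaces: the shift along the tool's x, y, z in cm, then the turn, a rotation vector about the tool's x, y, z in rad, then the closure in counts, from 0 (fully open) to 255 (shut). A call has 1 to 12 rows; each row is the pose to reach, as a shift and turn from the pose commanded when the call began, along the tool's axes at that moment; what a row does not reach only later rows make up. A row lasts 1/8 s, in which the tool goes at most 62.5 mm and 10.7 degrees, less where a joint would pass 70% of its speed; a pose out of reach is approached as far as the arm can. A call with a gripper value outside its range is refused whole. The fingers move at their own pace and stop on an object; FORCE is the grip in N (left out, the last holds). Time passes only in rows, so rows that repeat a pose let the fingers close. It gives the time, the measured TCP pose, the force, the opening and the grip force at its end, in the units of the state.
- r.observe(): the state, without advancing time (a new reading comes with each control period).
- r.snapshot(name): name is "side" or "top" or "wrist"; returns a dict with "frame" (384x512x3 uint8, red, green, blue), "depth" (384x512 float32, m along the optical axis (not along the pixel's ray), 0 where there is no reading), "fovy" (degrees; the focal length in pixels is half the picture's height over the tangent of half this angle, whatever the lens; pixels are square), "cx", "cy" (the principal point, pixels), "T" (4x4, takes a point from camera to world coordinates); the wrist camera has in their place "tool_from_camera" (4x4, takes a point from camera to tool coordinates, whose origin is the TCP and whose axes are the flange's). Camera axes: x right, y down, z forward; pixel columns grow to the right and rows downward; lengths in m; the calibration is good to about 2 mm. A picture is of the moment at which its call begins: read the wrist's pose just before it.
- r.finish_job(): hands the job in; it is judged then, once.
The state is a dict: "time_s": time; "qpos": joint angles; "joint_vel": joint speeds; "joint_torque": joint torques, N m; "position": TCP position; "eef_rot": TCP orientation; "force": force on the tool from outside, world axes, zero at the start; "wrist_torque": the same for the moment, N m; "width": finger opening in m; "grasp_force": force on a finger pad.
Only numpy, scipy, OpenCV 4.12 (cv2) and the standard library are available. Lean on these libraries where they do the work, as an engineer would, in place of code of your own. Each camera call takes 0.05 s, during which the arm holds its last target. There are 200 camera calls.

## Working session

There is one attempt and no reset: what is moved stays moved. The work goes in short steps, Python scripts to look and compute and a shell command to move; the robot and the scene stay as the last step left them, time stands still between calls to the robot, and variables do not carry over. Pictures are saved under pics/ and viewed, at most 10 in all, crops included, and the job is handed in when it is done.

```bash
ls; mkdir -p pics; cat > h.py <<'E'
import numpy as np,cv2
from cell import r
from scipy.spatial.transform import Rotation as R
def snap(n,save=None):
    o=r.observe(); s=r.snapshot(n)
    if n=='wrist':
        T=np.eye(4);T[:3,:3]=R.from_quat(o['eef_rot']).as_matrix();T[:3,3]=o['position'];s['T']=T@s['tool_from_camera']
    s['f']=s['frame'].shape[0]/2/np.tan(np.radians(s['fovy'])/2)
    if save: cv2.imwrite('pics/'+save,s['frame'][:,:,::-1])
    return s
def ray(s,u,v,z):
    d=s['T'][:3,:3]@np.array([(u-s['cx'])/s['f'],(v-s['cy'])/s['f'],1]);o=s['T'][:3,3]
    return o+d*(z-o[2])/d[2]
def cloud(s):
    v,u=np.mgrid[:384,:512];d=s['depth']
    p=np.stack([(u-s['cx'])/s['f']*d,(v-s['cy'])/s['f']*d,d],-1)
    P=p@s['T'][:3,:3].T+s['T'][:3,3];P[d==0]=np.nan
    return P
def state():
    o=r.observe();print({k:np.round(o[k],4).tolist() for k in('time_s','position','eef_rot','force','qpos','width','grasp_force')})
E
python3 - <<'E'
from h import *
state()
a=snap('top','top.png');b=snap('side','side.png')
cv2.imwrite('pics/both.png',cv2.resize(np.vstack([a['frame'],b['frame']])[:,:,::-1],(400,600)))
for s in(a,b):print(s['T'].round(3),s['f'],s['cx'],s['cy'])
E
```

```text
pics
{'time_s': 0.0, 'position': [0.1775, -0.5199, 0.2305], 'eef_rot': [0.9865, 0.1636, -0.0, -0.0009], 'force': [-0.7055, 0.3805, 0.0773], 'qpos': [-1.3762, 0.3269, -0.1936, 1.052, 0.0, 1.4366], 'width': 0.0856, 'grasp_force': 0.0}
[[ 0.011 -0.99   0.141  0.374]
 [-1.    -0.012 -0.004 -0.009]
 [ 0.005 -0.141 -0.99   1.625]
 [ 0.     0.     0.     1.   ]] 410.2107393133275 247.63682205499015 192.9375174921524
[[-0.765 -0.44   0.471 -0.016]
 [-0.644  0.507 -0.573  0.699]
 [ 0.013 -0.741 -0.671  0.901]
 [ 0.     0.     0.     1.   ]] 358.67835283965593 255.82859292946463 193.888734861026
```

View pics/top.png

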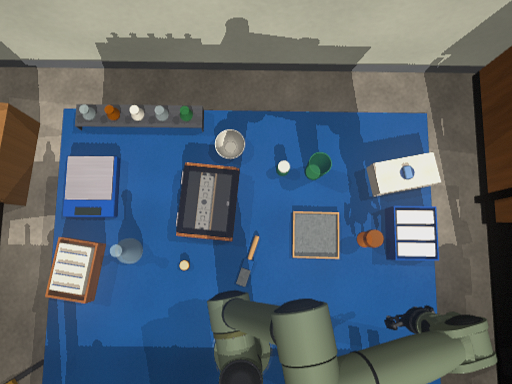

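View pics/side.png

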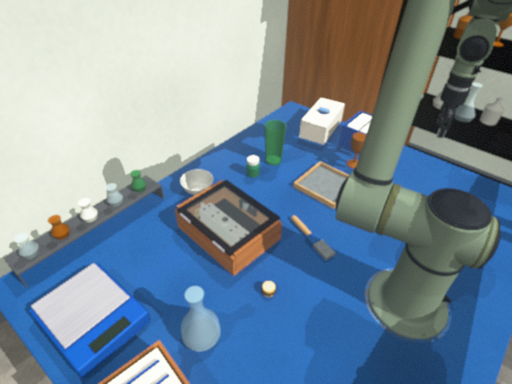

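```bash
python3 - <<'E'
from h import *
s=snap('top');P=cloud(s);f=s['frame'].astype(int)
reg=np.zeros((384,512),bool);reg[150:255,165:250]=1
m=reg&(P[...,2]>.05)&(P[...,2]<.11)
xy=P[m][:,:2]
print(m.sum(),np.percentile(P[m][:,2],[5,50,95]))
print('case minrect',cv2.minAreaRect((xy*1000).astype(np.float32)))
dark=m&(f.max(2)<60)
c=dark.astype(np.uint8)
print('dark z',np.percentile(P[dark][:,2],[5,50,95]),cv2.minAreaRect((P[dark][:,:2]*1000).astype(np.float32)))
inn=reg&(P[...,2]<.08)&(P[...,2]>.0)&(f.max(2)>0)
# tray
reg=np.zeros((384,512),bool);reg[200:270,285:350]=1
t=reg&(P[...,2]>.014)&(P[...,2]<.03)
print('tray',t.sum(),cv2.minAreaRect((P[t][:,:2]*1000).astype(np.float32)))
t=reg&(f.max(2)-f.min(2)<30)
q=np.argwhere(t)[:,::-1].astype(np.float32);(u,v),_,_=cv2.minAreaRect(q);print(u,v,ray(s,u,v,.008),np.nanmedian(P[t][:,2]))
for n,(u0,u1,v0,v1) in dict(bowl=(215,245,128,160),jar=(276,292,158,176),vase=(303,333,150,182),carafe=(108,146,236,266),goblet=(355,385,228,250),amb=(178,190,258,272)).items():
    p=P[v0:v1,u0:u1].reshape(-1,3);p=p[p[:,2]>.02];print(n,len(p),p.min(0).round(3) if len(p) else 0,p.max(0).round(3)if len(p) else 0)
cr=s['frame'][150:250,165:250,::-1];cr=cv2.resize(cr,None,fx=5.5,fy=5.5,interpolation=cv2.INTER_CUBIC)
cv2.imwrite('pics/c.png',cr)
E
```

```text
4183 [0.08403943 0.09052952 0.09663928]
case minrect ((601.2822265625, 134.80128479003906), (218.49490356445312, 355.619384765625), 84.41351318359375)
dark z [0.08632421 0.09233814 0.09806328] ((562.6048583984375, 135.29388427734375), (210.47984313964844, 253.75579833984375), 85.19575500488281)
tray 478 ((462.7619323730469, -280.383056640625), (179.95816040039062, 215.84707641601562), 89.2144546508789)
315.5 234.5 [ 0.44340143 -0.2835233   0.008     ] 0.00905124357670406
bowl 406 [0.738 0.002 0.02 ] [0.855 0.116 0.063]
jar 160 [ 0.678 -0.176  0.025] [ 0.727 -0.125  0.086]
vase 466 [ 0.655 -0.316  0.021] [ 0.736 -0.233  0.179]
carafe 610 [0.329 0.391 0.02 ] [0.421 0.48  0.2  ]
goblet 305 [ 0.396 -0.507  0.096] [ 0.462 -0.441  0.146]
amb 78 [0.305 0.208 0.02 ] [0.339 0.246 0.036]
```

View pics/c.png

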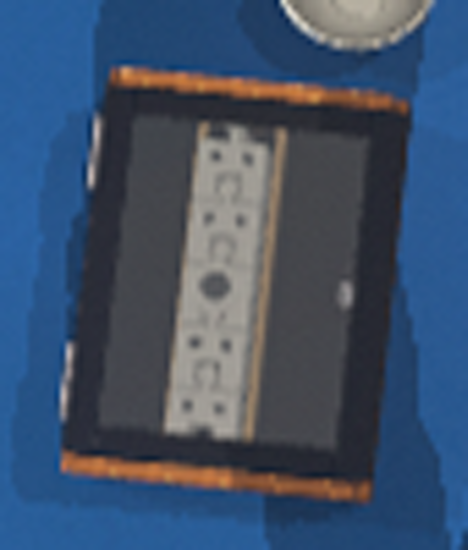

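```bash
python3 -m creep '53.9 -41.1 3 0 0 -2.73 255;53.9 -41.1 3 0 0 -2.73 255;53.9 -41.1 3 0 0 -2.73 255;53.9 -41.1 3 0 0 -2.73 255;53.9 -41.1 3 0 0 -2.73 255;53.9 -41.1 3 0 0 -2.73 255;53.9 -41.1 3 0 0 -2.73 255;53.9 -41.1 3 0 0 -2.73 255;53.9 -41.1 3 0 0 -2.73 255;53.9 -41.1 3 0 0 -2.73 255;53.9 -41.1 3 0 0 -2.73 255;53.9 -41.1 3 0 0 -2.73 255' 30
cat >> h.py <<'E'
yaw=-.084
def frame(yaw=None):
    a=globals()['yaw'] if yaw is None else yaw
    return np.array([np.cos(a),np.sin(a),0]),np.array([-np.sin(a),np.cos(a),0])
def go(p,yawt=None,tilt=0):
    "rows numbers to reach p with tool x=-case x, tilt about tool x"
    ex,ey=frame(yawt);o=r.observe();C=R.from_quat(o['eef_rot'])
    G=R.from_matrix(np.c_[-ex,ey,[0,0,-1]])*R.from_rotvec([tilt,0,0])
    print('row cm',(C.inv().apply(np.array(p)-o['position'])*100).round(2),'rot',(C.inv()*G).as_rotvec().round(3))
E
python3 - <<'E'
from h import *
state();go([.5548,.0427,.20])
E
```

```text
time_s: 1.65
position: [0.5563, 0.0458, 0.2005]
eef_rot: [0.272, 0.962, 0.0, -0.0]
force: [-0.3, -0.6, -1.4]
width: -0.0001
grasp_force: 0.0
{'time_s': 1.65, 'position': [0.5563, 0.0458, 0.2005], 'eef_rot': [0.2722, 0.9622, 0.0003, -0.0001], 'force': [-0.3196, -0.5903, -1.3629], 'qpos': [-0.0505, 0.3633, -0.2203, 0.9872, 0.0006, 0.5009], 'width': -0.0001, 'grasp_force': 0.0}
row cm [-0.03 -0.34  0.05] rot [ 0.001 -0.    -0.467]
```

```bash
python3 -m creep '0 -0.3 0 0 0 -0.467 255;0 -0.3 0 0 0 -0.467 255;0 -0.3 0 0 0 -0.467 255;0 -0.3 0 0 0 -0.467 255' 
python3 - <<'E'
from h import *
state()
s=snap('wrist','w1.png');P=cloud(s)
t=snap('top')
print('mouth top cam',ray(t,204.1,202.2,.077))
f=s['frame'].astype(int)
dark=(f.max(2)<60)&(abs(P[...,2]-.091)<.012)
q=P[dark][:,:2]*1000
print(dark.sum(),np.median(P[dark][:,2]),q.min(0),q.max(0))
E
```

```text
time_s: 2.15
position: [0.5532, 0.04, 0.201]
eef_rot: [0.048, 0.999, 0.0, -0.0]
force: [-0.1, 0.0, 0.1]
width: -0.0
grasp_force: 0.0
{'time_s': 2.15, 'position': [0.5532, 0.04, 0.201], 'eef_rot': [0.0484, 0.9988, 0.0, -0.0003], 'force': [-0.1468, 0.0038, 0.1364], 'qpos': [-0.061, 0.3569, -0.2284, 0.9861, 0.0, 0.0359], 'width': -0.0, 'grasp_force': 0.0}
mouth top cam [0.557783  0.1502027 0.077    ]
21865 0.09105600635623234 [ 423.80074902 -247.97837476] [720.00849464 251.20056008]
```

View pics/w1.png

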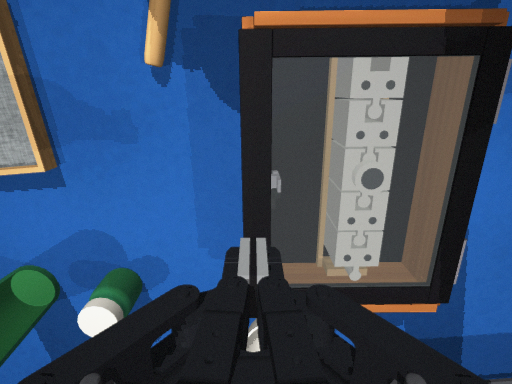

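```bash
python3 - <<'E'
from h import *
s=snap('wrist');f=s['frame']
dark=((f.max(2)<45)*255).astype(np.uint8);
E=[]
for v in range(40,225,5):
    row=dark[v]; u=225+np.argmax(row[225:300]>0); E.append(ray(s,u-.5,v,.091))
E=np.array(E);c=np.polyfit(E[:,0],E[:,1],1);print('free edge y=',c,'resid',np.std(E[:,1]-np.polyval(c,E[:,0])),'yaw',np.arctan(c[0]))
for n,(u,v) in dict(TL=(243,29.5),TR=(511,27),BR=(447,303)).items():print(n,ray(s,u,v,.091).round(4))
for u in(260,300,350,400,440):
    for nm,rng in(('up',range(8,60)),):
        col=dark[8:60,u];v=8+np.argmax(col>0);print(u,v,ray(s,u,v-.5,.091).round(4))
print('mouth',ray(s,371.5,178.5,.077))
E
```

```text
free edge y= [-0.08305169  0.07656307] resid 0.00029531192333411254 yaw -0.08286152548416659
TL [0.4259 0.0447 0.091 ]
TR [0.444  0.2472 0.091 ]
BR [0.6976 0.2282 0.091 ]
260 28 [0.4258 0.0577 0.091 ]
300 28 [0.4287 0.0879 0.091 ]
350 28 [0.4324 0.1256 0.091 ]
400 27 [0.4355 0.1633 0.091 ]
440 26 [0.4377 0.1935 0.091 ]
mouth [0.55896453 0.15120524 0.077     ]
```

```bash
python3 -m creep '0 0.4 5 0 0 0 255;0 0.4 9.5 0 0 0 255;0 0.4 10.3 0 0 0 255;0 0.4 10.7 0 0 0 255;0 0.4 10.9 0 0 0 255;0 0.4 11.1 0 0 0 255;0 0.4 11.1 0 0 0 255' 
python3 - <<'E'
from h import *
state();go([.5546,.0437,.0865])
E
```

```text
time_s: 3.18
position: [0.555, 0.0438, 0.0916]
eef_rot: [0.048, 0.999, -0.0, 0.001]
force: [0.1, 0.6, 4.1]
width: 0.0002
grasp_force: 1.8
{'time_s': 3.175, 'position': [0.555, 0.0438, 0.0916], 'eef_rot': [0.0479, 0.9989, -0.0, 0.0014], 'force': [0.146, 0.5579, 4.1065], 'qpos': [-0.0537, 0.4679, -0.3673, 0.7327, -0.0001, 0.0421], 'width': 0.0002, 'grasp_force': 1.8475}
row cm [ 0.04 -0.02  0.51] rot [ 0.     0.003 -0.012]
```

```bash
python3 -m creep '0 0 0.15 0 0 0 255;0 0 0.3 0 0 0 255;0 0 0.4 0 0 0 255;0 0 0.5 0 0 0 255;0 0 0.5 0 0 0 255'; python3 - <<'E'
from h import *
state()
E
```

```text
time_s: 3.8
position: [0.555, 0.0438, 0.0864]
eef_rot: [0.048, 0.999, -0.0, 0.001]
force: [0.3, -0.2, 6.0]
width: -0.0001
grasp_force: 3.3
{'time_s': 3.8, 'position': [0.555, 0.0438, 0.0864], 'eef_rot': [0.0479, 0.9988, -0.0001, 0.0013], 'force': [0.2978, -0.1526, 6.022], 'qpos': [-0.0538, 0.4744, -0.3725, 0.7213, -0.0001, 0.0421], 'width': -0.0001, 'grasp_force': 3.3364}
```

```bash
python3 -m creep '0 0 0.1 0 0 0 255;0 0 0.15 0 0 0 255;0 0 0.15 0 0 0 255'
```

```text
time_s: 4.18
position: [0.555, 0.0438, 0.0851]
eef_rot: [0.048, 0.999, -0.0, 0.001]
force: [-0.8, -0.7, 8.6]
width: -0.0
grasp_force: 4.1
```

```bash
python3 -m creep '0 0 -0.4 0.02 0 0 255;0 0 -0.8 0.04 0 0 255;0 0.05 -1.3 0.07 0 0 255;0 0.1 -1.8 0.1 0 0 255;0 0.1 -1.8 0.1 0 0 255'; python3 - <<'E'
from h import *
state()
E
```

```text
time_s: 4.8
position: [0.5542, 0.0451, 0.1022]
eef_rot: [0.047, 0.998, -0.051, -0.002]
force: [2.5, -1.7, 3.5]
width: 0.0002
grasp_force: 1.9
{'time_s': 4.8, 'position': [0.5542, 0.0451, 0.1022], 'eef_rot': [0.0473, 0.9976, -0.0507, -0.002], 'force': [2.4818, -1.6526, 3.5437], 'qpos': [0.0039, 0.4691, -0.3372, 0.7738, -0.101, 0.0991], 'width': 0.0002, 'grasp_force': 1.902}
```

```bash
cat >> h.py <<'E'
def arc(th,tilt,back=0.0):
    ex,ey=frame(-.083);o=r.observe();C=R.from_quat(o['eef_rot']);H=np.array([.5711,.242,.086]);z=np.array([0,0,1.])
    for t,k in zip(th,tilt):
        p=H+(.199-back)*(-np.cos(t)*ey+np.sin(t)*z)+.005*(np.sin(t)*ey+np.cos(t)*z)
        G=R.from_matrix(np.c_[-ex,ey,[0,0,-1]])*R.from_rotvec([k,0,0])
        print(round(t,2),(C.inv().apply(p-o['position'])*100).round(1),(C.inv()*G).as_rotvec().round(2))
E
python3 - <<'E'
from h import *
t=.056+np.arange(1,13)*.032;arc(t,t+.02)
E
```

```text
0.09 [-0.  -0.1 -0.6] [ 0.01 -0.   -0.01]
0.12 [-0.  -0.1 -1.3] [ 0.04 -0.   -0.01]
0.15 [-0.  -0.  -1.9] [ 0.07 -0.   -0.01]
0.18 [-0.   0.  -2.5] [ 0.1  -0.   -0.01]
0.22 [-0.   0.1 -3.2] [ 0.13 -0.   -0.01]
0.25 [-0.   0.2 -3.8] [ 0.17 -0.   -0.01]
0.28 [-0.   0.3 -4.4] [ 0.2  -0.   -0.01]
0.31 [-0.   0.5 -5. ] [ 0.23 -0.   -0.01]
0.34 [-0.   0.6 -5.7] [ 0.26 -0.   -0.01]
0.38 [-0.   0.8 -6.3] [ 0.29 -0.   -0.01]
0.41 [-0.   1.  -6.9] [ 0.33 -0.   -0.01]
0.44 [-0.   1.2 -7.5] [ 0.36 -0.   -0.01]
```

```bash
python3 -m creep '0 -0.1 -0.6 0.01 0 0 255;0 -0.1 -1.3 0.04 0 -0.01 255;0 0 -1.9 0.07 0 -0.01 255;0 0 -2.5 0.1 0 -0.01 255;0 0.1 -3.2 0.13 0 -0.01 255;0 0.2 -3.8 0.17 0 -0.01 255;0 0.3 -4.4 0.2 0 -0.01 255;0 0.5 -5 0.23 0 -0.01 255;0 0.6 -5.7 0.26 0 -0.01 255;0 0.8 -6.3 0.29 0 -0.01 255;0 1 -6.9 0.33 0 -0.01 255;0 1.2 -7.5 0.36 0 -0.01 255'; python3 - <<'E'
from h import *
state()
t=.44+np.arange(1,13)*.035;arc(t,t)
E
```

```text
time_s: 6.3
position: [0.5558, 0.0646, 0.1755]
eef_rot: [0.041, 0.973, -0.229, -0.011]
force: [-2.1, 1.5, 1.9]
width: 0.0001
grasp_force: 1.2
{'time_s': 6.3, 'position': [0.5558, 0.0646, 0.1755], 'eef_rot': [0.0415, 0.9725, -0.2288, -0.0112], 'force': [-2.1015, 1.4884, 1.9372], 'qpos': [0.215, 0.5208, -0.1275, 1.0718, -0.4391, 0.3336], 'width': 0.0001, 'grasp_force': 1.2023}
0.48 [-0.1  0.  -0.7] [ 0.01 -0.   -0.  ]
0.51 [-0.1  0.1 -1.4] [ 0.05 -0.   -0.  ]
0.55 [-0.   0.1 -2.1] [ 0.08 -0.   -0.  ]
0.58 [-0.   0.2 -2.8] [ 0.12 -0.   -0.  ]
0.62 [-0.   0.3 -3.5] [ 0.15 -0.   -0.  ]
0.65 [-0.   0.5 -4.1] [ 0.19 -0.   -0.  ]
0.68 [-0.   0.6 -4.8] [ 0.22 -0.   -0.  ]
0.72 [-0.   0.8 -5.5] [ 0.26 -0.   -0.  ]
0.76 [-0.   1.  -6.2] [ 0.29 -0.   -0.  ]
0.79 [-0.   1.2 -6.8] [ 0.33 -0.   -0.  ]
0.82 [-0.   1.5 -7.5] [ 0.36 -0.   -0.  ]
0.86 [-0.   1.8 -8.1] [ 0.4 -0.  -0. ]
```

```bash
python3 -m creep '0 0 -0.7 0.01 0 0 255;0 0.1 -1.4 0.05 0 0 255;0 0.1 -2.1 0.08 0 0 255;0 0.2 -2.8 0.12 0 0 255;0 0.3 -3.5 0.15 0 0 255;0 0.5 -4.1 0.19 0 0 255;0 0.6 -4.8 0.22 0 0 255;0 0.8 -5.5 0.26 0 0 255;0 1 -6.2 0.29 0 0 255;0 1.2 -6.8 0.33 0 0 255;0 1.5 -7.5 0.36 0 0 255;0 1.8 -8.1 0.4 0 0 255'; python3 - <<'E'
from h import *
state()
t=.86+np.arange(1,13)*.033;arc(t,.86+np.arange(1,13)*.02,.003)
E
```

```text
time_s: 7.8
position: [0.5607, 0.1163, 0.2404]
eef_rot: [0.039, 0.908, -0.417, -0.019]
force: [-0.1, 0.8, 0.9]
width: 0.0001
grasp_force: 0.7
{'time_s': 7.8, 'position': [0.5607, 0.1163, 0.2404], 'eef_rot': [0.0387, 0.9078, -0.4172, -0.0188], 'force': [-0.1069, 0.7877, 0.9103], 'qpos': [0.4279, 0.7518, 0.2301, 1.5707, -0.7212, 0.7138], 'width': 0.0001, 'grasp_force': 0.7476}
0.89 [ 0.   0.4 -0.6] [ 0.02 -0.   -0.  ]
0.93 [ 0.   0.4 -1.3] [ 0.04 -0.   -0.  ]
0.96 [ 0.   0.5 -1.9] [ 0.06 -0.   -0.  ]
0.99 [ 0.   0.6 -2.6] [ 0.08 -0.   -0.  ]
1.02 [ 0.   0.7 -3.2] [ 0.1 -0.  -0. ]
1.06 [ 0.   0.8 -3.8] [ 0.12 -0.   -0.  ]
1.09 [ 0.   1.  -4.5] [ 0.14 -0.   -0.  ]
1.12 [ 0.   1.1 -5.1] [ 0.16 -0.   -0.  ]
1.16 [ 0.   1.3 -5.7] [ 0.18 -0.   -0.  ]
1.19 [ 0.   1.5 -6.3] [ 0.2 -0.  -0. ]
1.22 [ 0.   1.8 -6.9] [ 0.22 -0.   -0.  ]
1.26 [ 0.   2.  -7.5] [ 0.24 -0.   -0.  ]
```

```bash
python3 -m creep '0 0.2 -0.6 0.02 0 0 255;0 0.3 -1.3 0.04 0 0 255;0 0.5 -1.9 0.06 0 0 255;0 0.6 -2.6 0.08 0 0 255;0 0.7 -3.2 0.1 0 0 255;0 0.8 -3.8 0.12 0 0 255;0 1 -4.5 0.14 0 0 255;0 1.1 -5.1 0.16 0 0 255'; python3 - <<'E'
from h import *
state()
t=1.12+np.arange(1,13)*.035;arc(t,1.02+np.arange(1,13)*.01,.003)
E
```

```text
time_s: 8.8
position: [0.5645, 0.1623, 0.2645]
eef_rot: [0.037, 0.872, -0.488, -0.022]
force: [0.9, 1.6, 0.3]
width: -0.0002
grasp_force: 0.5
{'time_s': 8.8, 'position': [0.5645, 0.1623, 0.2645], 'eef_rot': [0.0371, 0.8718, -0.4879, -0.0222], 'force': [0.9395, 1.6077, 0.3012], 'qpos': [0.5189, 0.9186, 0.4819, 1.8829, -0.7757, 0.9223], 'width': -0.0002, 'grasp_force': 0.5321}
1.16 [ 0.   0.  -0.6] [ 0.01 -0.    0.  ]
1.19 [ 0.   0.2 -1.3] [ 0.02 -0.    0.  ]
1.23 [ 0.   0.3 -2. ] [ 0.03 -0.    0.  ]
1.26 [ 0.   0.5 -2.6] [ 0.04 -0.    0.  ]
1.3 [ 0.   0.7 -3.3] [ 0.05 -0.    0.  ]
1.33 [ 0.   0.9 -3.9] [ 0.06 -0.    0.  ]
1.37 [ 0.   1.1 -4.6] [ 0.07 -0.    0.  ]
1.4 [ 0.   1.4 -5.2] [ 0.08 -0.    0.  ]
1.44 [ 0.   1.7 -5.8] [ 0.09 -0.    0.  ]
1.47 [ 0.   2.  -6.4] [ 0.1 -0.   0. ]
1.5 [ 0.   2.3 -7.1] [ 0.11 -0.    0.  ]
1.54 [ 0.   2.6 -7.6] [ 0.12 -0.    0.  ]
```

```bash
python3 -m creep '0 0.1 -0.6 0 0 0 255;0 0.2 -1.3 0 0 0 255;0 0.3 -2 0 0 0 255;0 0.5 -2.6 0 0 0 255;0 -0.8 -3.4 0 0 0 255;0 -2 -4 0 0 0 255;0 -4 -5.4 0 0 0 255;0 -6 -6.6 0 0 0 255;0 -8 -7.8 0 0 0 255;0 -8 -7.8 0 0 0 255'; python3 - <<'E'
from h import *
state()
go([.59,.08,.37],-.083,0.2)
go([.565,.11,.37],-.083,0.)
s=snap('side','side2.png');
E
```

```text
time_s: 10.05
position: [0.561, 0.1772, 0.3685]
eef_rot: [0.035, 0.875, -0.483, -0.016]
force: [0.0, -0.4, -0.5]
width: 0.0001
grasp_force: 0.0
{'time_s': 10.05, 'position': [0.561, 0.1772, 0.3685], 'eef_rot': [0.035, 0.8747, -0.4831, -0.0157], 'force': [0.0301, -0.3626, -0.5181], 'qpos': [0.5402, 0.8788, 0.6719, 2.104, -0.7648, 0.9297], 'width': 0.0001, 'grasp_force': 0.0}
row cm [-3.63 -5.15  7.95] rot [-0.809  0.009  0.002]
row cm [-0.91 -3.68  5.57] rot [-1.009  0.009  0.003]
```

View pics/side2.png

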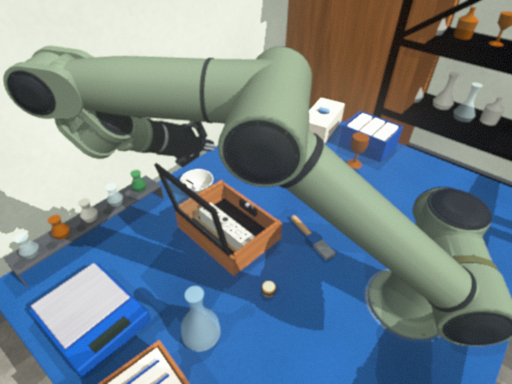

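```bash
python3 -m creep '-0.2 -0.7 1.1 -0.18 0 0 255;-0.4 -1.4 2.2 -0.36 0 0 200;-0.6 -2.2 3.3 -0.54 0 0 100;-0.8 -3 4.4 -0.72 0 0 0;-0.9 -3.7 5.6 -0.9 0 0 0;-0.9 -3.7 5.6 -1.01 0.01 0 0;-0.9 -3.7 5.6 -1.01 0.01 0 0;-0.9 -3.7 5.6 -1.01 0.01 0 0'; python3 - <<'E'
from h import *
state()
s=snap('wrist','w2.png');P=cloud(s)
t=snap('top','top2.png')
E
```

```text
time_s: 11.1
position: [0.5647, 0.1106, 0.3667]
eef_rot: [0.04, 0.999, -0.001, -0.003]
force: [0.5, 0.4, 0.5]
width: 0.0856
grasp_force: 0.0
{'time_s': 11.1, 'position': [0.5647, 0.1106, 0.3667], 'eef_rot': [0.04, 0.9992, -0.001, -0.0034], 'force': [0.4805, 0.3541, 0.5015], 'qpos': [0.0658, 0.336, 0.163, 1.4048, -0.0012, 0.1459], 'width': 0.0856, 'grasp_force': 0.0}
```

View pics/w2.png

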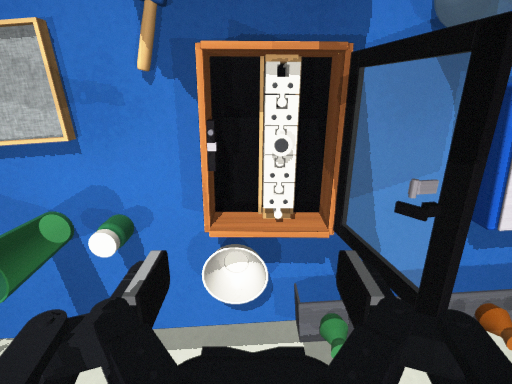

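```bash
python3 - <<'E'
from h import *
s=snap('wrist');P=cloud(s);f=s['frame'].astype(int)
ex,ey=frame(-.083)
reg=np.zeros((384,512),bool);reg[55:222,255:305]=1
wh=reg&(f.min(2)>120)&(f.max(2)-f.min(2)<40)
m=wh&(P[...,2]>.071);print('ring depth',m.sum(),P[m].mean(0),P[m].min(0),P[m].max(0))
n=cv2.connectedComponents((reg&(f.max(2)<110)).astype(np.uint8))
for z,(lo,hi) in dict(top=(.058,.07)).items():
    k=wh&(P[...,2]>lo)&(P[...,2]<hi);v,u=np.nonzero(k)
    Q=np.array([ray(s,a,b,.064) for a,b in zip(u,v)]);print('tops',len(Q),cv2.minAreaRect((Q[:,:2]*1000).astype(np.float32)),np.median(P[k][:,2]))
k=(reg&(f.max(2)<110)).astype(np.uint8);_,lab,st,ce=cv2.connectedComponentsWithStats(k)
for a,c in zip(st,ce):
    if a[4]>40 :print(a,c,ray(s,c[0],c[1],.064))
cv2.imwrite('pics/blk.png',cv2.resize(s['frame'][50:225,190:360,::-1],None,fx=3.4,fy=3.4,interpolation=cv2.INTER_CUBIC))
E
```

```text
ring depth 247 [0.55804122 0.15201912 0.07653952] [0.5427514  0.13649406 0.07363307] [0.57402145 0.16775706 0.07877754]
tops 3826 ((562.3722534179688, 151.18661499023438), (48.15083312988281, 233.64010620117188), 85.00359344482422) 0.06358869677001511
[     0      0    512    384 194187] [255.14180146 192.17398178] [0.63314627 0.1092587  0.064     ]
[255  55  14 157 640] [257.196875  119.8453125] [0.52140751 0.12083829 0.064     ]
[ 290   55   15  164 1282] [299.96957878 147.89391576] [0.5678529  0.18236273 0.064     ]
[277  62  11  15 119] [281.33613445  69.38655462] [0.45554568 0.15951946 0.064     ]
[274 139  13  13 133] [280.2406015  145.01503759] [0.56113179 0.15278613 0.064     ]
```

View pics/blk.png

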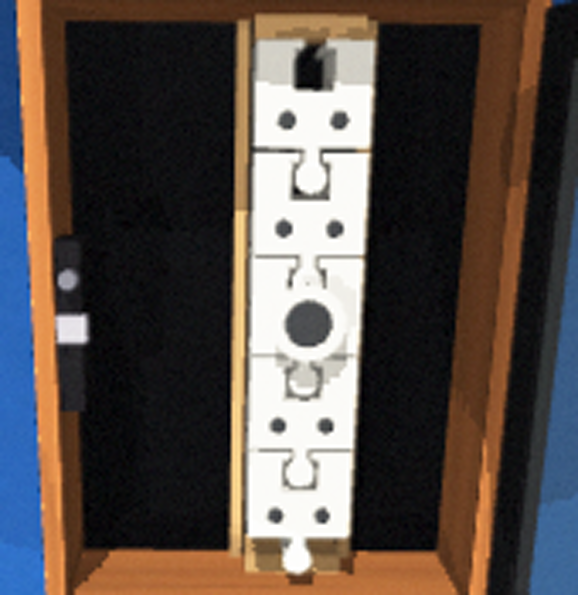

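```bash
python3 - <<'E'
from h import *
go([.556,.1517,.13],-.085)
E
```

```text
row cm [ 1.06  3.97 23.68] rot [-0.002 -0.006  0.007]
```

```bash
python3 -m creep '0.5 2 3 0 -0.006 0.007 0;1.1 4 6 0 -0.006 0.007 0;1.1 4 12 0 -0.006 0.007 0;1.1 4 18 0 -0.006 0.007 0;1.1 4 22 0 -0.006 0.007 0;1.1 4 23.7 0 -0.006 0.007 0;1.1 4 23.7 0 -0.006 0.007 0'; python3 - <<'E'
from h import *
state();go([.556,.1517,.03],-.085)
s=snap('wrist','w3.png');P=cloud(s);f=s['frame'].astype(int)
m=(f.min(2)>110)&(P[...,2]>.071)&(P[...,2]<.081)&(abs(P[...,0]-.558)<.025)&(abs(P[...,1]-.152)<.03)
print(m.sum(),P[m].min(0),P[m].max(0))
E
```

```text
time_s: 12.12
position: [0.5547, 0.1517, 0.1286]
eef_rot: [0.043, 0.999, -0.001, -0.001]
force: [-0.2, 0.4, -0.1]
width: 0.0856
grasp_force: 0.0
{'time_s': 12.125, 'position': [0.5547, 0.1517, 0.1286], 'eef_rot': [0.0429, 0.9991, -0.001, -0.0014], 'force': [-0.2224, 0.4015, -0.0844], 'qpos': [0.1394, 0.4602, -0.2686, 0.8452, -0.0014, 0.2253], 'width': 0.0856, 'grasp_force': 0.0}
row cm [-0.16  0.03  9.86] rot [-0.002 -0.003 -0.001]
885 [0.5424013  0.13563411 0.07501892] [0.57486018 0.16782198 0.07845147]
```

View pics/w3.png

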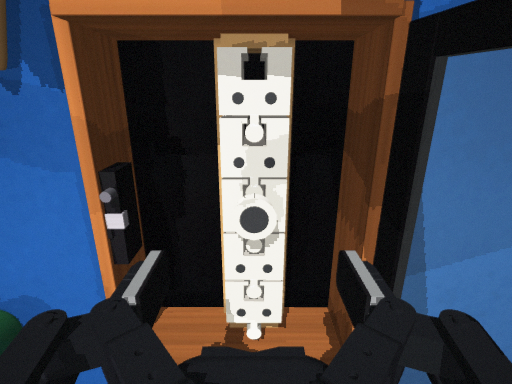

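```bash
python3 - <<'E'
from h import *
s=snap('wrist')
for v in(116.5,178,233.5,281):print(ray(s,253,v,.064).round(4))
print(ray(s,254,219,.077).round(4))
go([.558,.1517,.03],-.085)
E
```

```text
[0.4895 0.1573 0.064 ]
[0.5332 0.1535 0.064 ]
[0.5783 0.1496 0.064 ]
[0.6221 0.1458 0.064 ]
[0.5602 0.1519 0.077 ]
row cm [-0.12  0.02 10.1 ] rot [-0.001  0.002 -0.001]
```

```bash
python3 -m creep '-0.2 0 4 0 0 0 0;-0.2 0 7.5 0 0 0 0;-0.2 0 9.4 0 0 0 0;-0.2 0 9.9 0 0 0 0;-0.2 0 9.9 0 0 0 0;-0.2 0 9.9 0 0 0 40;-0.2 0 9.9 0 0 0 80;-0.2 0 9.9 0 0 0 110;-0.2 0 9.9 0 0 0 140;-0.2 0 9.9 0 0 0 140;-0.2 0 9.9 0 0 0 140' 50
```

```text
time_s: 13.6
position: [0.5591, 0.1511, 0.0324]
eef_rot: [0.044, 0.999, 0.0, 0.001]
force: [-0.8, 1.5, 6.1]
width: 0.0473
grasp_force: 52.9
```

```bash
python3 -m creep '0 0 -0.2 0 0 0 150;0 0 -0.5 0 0 0 150;0 0 -1 0 0 0 150;0 0 -1.5 0 0 0 150;0 0 -2 0 0 0 150' 60
```

```text
time_s: 14.22
position: [0.5582, 0.1504, 0.0519]
eef_rot: [0.044, 0.999, -0.001, 0.0]
force: [0.2, -0.1, -2.0]
width: 0.0474
grasp_force: 62.1
```

```bash
python3 -m creep '0 0 -1 0 0 0 150;0 0 -2 0 0 0 150;0 0 -3 0 0 0 150;0 0 -4 0 0 0 150;0 0 -5 0 0 0 150;0 0 -6.5 0 0 0 150;0 0 -8.5 0 0 0 150;0 0 -11 0 0 0 150;0 0 -13 0 0 0 150;0 0 -15 0 0 0 150;0 0 -15 0 0 0 150'; python3 - <<'E'
from h import *
state()
t=snap('top','top3.png');P=cloud(t);f=t['frame'].astype(int)
reg=np.zeros((384,512),bool);reg[200:270,280:350]=1
# felt: grey low-saturation
k=(reg&(f.max(2)-f.min(2)<30)).astype(np.uint8);k=cv2.morphologyEx(k,cv2.MORPH_OPEN,np.ones((3,3),np.uint8))
_,lab,st,ce=cv2.connectedComponentsWithStats(k);i=1+np.argmax(st[1:,4])
v,u=np.nonzero(lab==i);Q=np.array([ray(t,a,b,.008) for a,b in zip(u,v)])
print(cv2.minAreaRect((Q[:,:2]*1000).astype(np.float32)))
crop=np.hstack([cv2.resize(t['frame'][150:250,165:250],(340,400)),cv2.resize(t['frame'][195:275,280:350],(350,400))])
cv2.imwrite('pics/c3.png',crop[:,:,::-1])
E
```

```text
time_s: 15.6
position: [0.5595, 0.151, 0.2037]
eef_rot: [0.044, 0.999, -0.0, 0.002]
force: [0.2, 0.6, -2.7]
width: 0.0472
grasp_force: 62.1
{'time_s': 15.6, 'position': [0.5595, 0.151, 0.2037], 'eef_rot': [0.0438, 0.999, -0.0, 0.0025], 'force': [0.2288, 0.6199, -2.7207], 'qpos': [0.1368, 0.3957, -0.1627, 1.0075, -0.001, 0.2244], 'width': 0.0472, 'grasp_force': 62.1368}
((442.66070556640625, -284.0845947265625), (162.3158721923828, 165.0077362060547), 89.7083740234375)
```

View pics/c3.png

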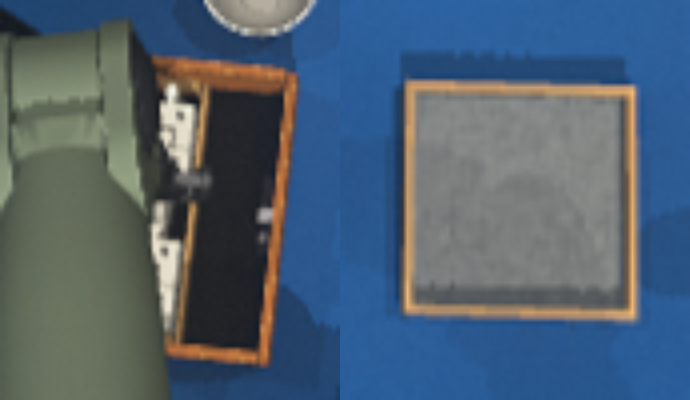

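```bash
python3 - <<'E'
from h import *
go([.4435,-.283,.10],-.085)
E
```

```text
row cm [  7.7  -44.22  10.23] rot [-0.     0.003 -0.003]
```

```bash
python3 -m creep '0.5 -3 0 0 0 0 150;1.4 -8 0 0 0 0 150;2.2 -13 0 0 0 0 150;3 -18 0 0 0 0 150;4 -23 0 0 0 0 150;5 -28 0 0 0 0 150;6 -33 0 0 0 0 150;7 -38 2 0 0 0 150;7.5 -42 5 0 0 0 150;7.7 -44 8 0 0 0 150;7.7 -44.2 10.2 0 0 0 150;7.7 -44.2 10.2 0 0 0 150'; python3 - <<'E'
from h import *
state();go([.4435,-.283,.0335],-.085)
E
```

```text
time_s: 17.15
position: [0.4408, -0.2816, 0.0973]
eef_rot: [0.044, 0.999, 0.001, -0.002]
force: [-0.3, 0.7, -2.1]
width: 0.0472
grasp_force: 62.5
{'time_s': 17.15, 'position': [0.4408, -0.2816, 0.0973], 'eef_rot': [0.0443, 0.999, 0.0014, -0.0017], 'force': [-0.2629, 0.7052, -2.1352], 'qpos': [-0.7097, 0.4122, -0.4433, 0.7196, 0.0001, -0.6212], 'width': 0.0472, 'grasp_force': 62.4705}
row cm [-0.3  -0.13  6.38] rot [ 0.003 -0.003 -0.004]
```

```bash
python3 -m creep '-0.2 -0.1 2 0 0 0 150;-0.3 -0.1 4 0 0 0 150;-0.3 -0.1 5.2 0 0 0 150;-0.3 -0.1 5.7 0 0 0 150;-0.3 -0.1 5.9 0 0 0 150;-0.3 -0.1 5.9 0 0 0 150;-0.3 -0.1 5.9 0 0 0 150'
```

```text
time_s: 18.02
position: [0.4462, -0.2844, 0.0413]
eef_rot: [0.044, 0.999, -0.001, 0.001]
force: [0.2, 0.8, -2.0]
width: 0.0468
grasp_force: 62.6
```

```bash
python3 -m creep '0 0 0.1 0 0 0 150;0 0 0.2 0 0 0 150;0 0 0.2 0 0 0 150;0 0 0.3 0 0 0 150;0 0 0.3 0 0 0 150'
```

```text
time_s: 18.65
position: [0.4458, -0.2841, 0.0377]
eef_rot: [0.044, 0.999, -0.0, 0.001]
force: [-0.7, 0.2, -2.8]
width: 0.0469
grasp_force: 62.6
```

```bash
python3 -m creep '0.1 0 0.1 0 0 0 150;0.2 0 0.2 0 0 0 150;0.2 0 0.3 0 0 0 150;0.2 0 0.35 0 0 0 150;0.2 0 0.4 0 0 0 150;0.2 0 0.4 0 0 0 150;0.2 0 0.4 0 0 0 150'
```

```text
time_s: 19.52
position: [0.4439, -0.284, 0.0338]
eef_rot: [0.044, 0.999, -0.0, 0.001]
force: [0.8, -0.5, -3.0]
width: 0.0467
grasp_force: 62.6
```

```bash
python3 -m creep '0 0 0.05 0 0 0 150;0 0 0.1 0 0 0 150;0 0 0.15 0 0 0 150;0 0 0.15 0 0 0 150'
```

```text
time_s: 20.02
position: [0.4439, -0.284, 0.0325]
eef_rot: [0.044, 0.999, -0.0, 0.001]
force: [-0.7, -0.1, 1.0]
width: 0.0473
grasp_force: 63.0
```

```bash
python3 -m creep '0 0 0.03 0 0 0 150;0 0 0.03 0 0 0 90;0 0 0.03 0 0 0 60;0 0 0.03 0 0 0 30;0 0 0.03 0 0 0 0;0 0 0.03 0 0 0 0;0 0 0.03 0 0 0 0;0 0 -2 0 0 0 0;0 0 -5 0 0 0 0;0 0 -10 0 0 0 0;0 0 -16 0 0 0 0;0 0 -22 0 0 0 0' 20
python3 - <<'E'
from h import *
state()
t=snap('top','top4.png');w=snap('wrist','w4.png')
P=cloud(t);m=np.zeros((384,512),bool);m[195:270,280:350]=1
k=m&(P[...,2]>.055)&(P[...,2]<.095);print('block',k.sum(),P[k].min(0),P[k].max(0),P[k].mean(0))
cv2.imwrite('pics/fin.png',cv2.resize(np.vstack([t['frame'][90:290,100:400],w['frame'][:300,60:510][::1][:, :].repeat(1,0)][:1]+[cv2.resize(w['frame'],(300,225))])[:,:,::-1],None,fx=1.4,fy=1.4))
E
```

```text
time_s: 21.52
position: [0.4433, -0.2836, 0.2542]
eef_rot: [0.044, 0.999, -0.0, 0.001]
force: [0.2, -0.1, -1.2]
width: 0.0856
grasp_force: 0.0
{'time_s': 21.525, 'position': [0.4433, -0.2836, 0.2542], 'eef_rot': [0.0438, 0.999, -0.0004, 0.0006], 'force': [0.2253, -0.1213, -1.2196], 'qpos': [-0.7094, 0.2666, -0.2157, 1.0871, 0.0001, -0.6217], 'width': 0.0856, 'grasp_force': 0.0}
block 83 [ 0.42027407 -0.3067211   0.05658805] [ 0.45751748 -0.25740667  0.08698785] [ 0.43478304 -0.28057101  0.06962874]
```

View pics/fin.png

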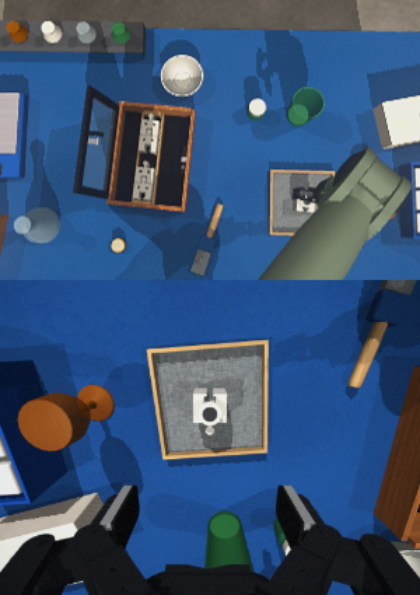

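```bash
python3 -c "
from cell import r
print(r.finish_job())"
```

```text
the job is handed in; nothing more can be done
None
```

The job is handed in at 21.5 s: the lid was let up under control and stands open, the mouth block sits upright at about the middle of the felt tray, and in the last pictures its neighbours and the other glass look in place; one doubt is that joint 4 briefly read 2.104 rad against its 2.1 limit while the hand cleared the lid.

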